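# Refit a laundry trolley wheel and snap its hub cap home

### The job

The trolley wheel has been cleaned of wound thread: slide it onto the upright stub axle, all the way down, then put the narrower, taller of the two hub caps over the stud on top of the axle and press it down past the click until it sits fully home on the axle's shoulder. Finish while still holding the cap down: the fingers keep pressing it firmly onto the axle and do not let go, and the oil bottle is not to be knocked over.

Things in the scene. Friction and masses are not known exactly. Their poses are not given: they have to be found in the camera images.
- axle_bracket: Fixed steel trolley axle bracket screwed on a hardwood block (124 x 116 x 34 mm); its plate's top is 39 mm above the table, its flange hangs down the block's front (-x). In the middle a stub axle stands upright: boss 30 mm wide up to 45 mm, axle 20 mm in diameter up to 73 mm, then a thinner stud. Origin: on the axle's axis at table height, z up.
- wheel_seat (a point): Point on the axle's axis at the top of the boss, 45 mm above the table, where the underside of the wheel comes to rest. z up along the axle.
- axle_shoulder (a point): Point on the axle's axis, 73 mm above the table, where the axle ends in a shoulder and the stud begins; the cap's mouth comes to rest here, 2 mm above the seated wheel. The stud is 12 mm in diameter, 16.5 mm tall, with a tapered tip; 8 mm above the shoulder four spring balls stand out of it to 17.6 mm across. They give way to a press of 10 to 12 N.
- wheel: Loose trolley wheel lying flat on the table: dark rubber tyre on a ribbed grey hub, 64 mm in diameter, 26 mm thick, the same from both sides, with a through bore 22.5 mm in diameter; 0.11 to 0.23 kg. Origin: centre of its underside as it lies at the start, z along its axis.
- wheel_center (a point): The centre of the wheel, 13 mm above its origin, on its axis.
- narrow_cap: The narrow hub cap, which fits the stud: grey ribbed plastic, 40 mm in diameter, 26 mm tall, flat top, standing mouth down on the table. Lip at the mouth 4 mm deep, bore 13.8 mm. It meets the balls 11 mm above home, needs 10 to 12 N at 10 mm, then the force drops, and turns to a pull as the balls spring out over the lip, 6 to 2 mm above home. Origin: centre of the mouth, z along its axis. 0.03 kg.
- wide_cap: A wide hub cap of another trolley, not wanted here: the same grey ribbed plastic, but 52 mm in diameter and only 20 mm tall, mouth down (bore 25 mm, too wide to catch on the balls). Either cap may be the nearer one. Origin: centre of the mouth.
- oil_bottle: Bystander: cream oil bottle with a long red spout, 40 mm in diameter, 152 mm tall, standing beyond the bracket. Origin: centre of its underside, z up.

How it is judged (in metres and radians):
On the way, in this order (a step that is already met when the one before it is completed fails the run):
1. the wheel is on the axle, down on the boss (horizontal distance between wheel_center and wheel_seat below 0.003 m and z of wheel_center in the frame of wheel_seat below 0.0155 m and angle between the z axis of wheel and the z axis of axle_bracket, either way round below 0.08 rad), for 0.2 s.
2. the narrow cap has snapped over the balls and sits on the shoulder (horizontal distance between narrow_cap and axle_shoulder below 0.003 m and z of narrow_cap in the frame of axle_shoulder below 0.002 m and angle between narrow_cap's own z axis and vertical below 0.1 rad), for 0.2 s.
At the end, for the whole second after the job is handed in: The wheel is on the axle within 3 mm of its axis, down on the boss within 2.5 mm and flat; the narrow cap is snapped over the balls, on the axis within 3 mm, upright within 0.1 rad and within 2 mm of the shoulder; the fingers are still on the cap and press it onto the bracket with more than 5 N (all of step 1 and all of step 2 and linear speed of narrow_cap below 0.02 m/s and contact force between the fingers and narrow_cap above 4 N and contact force between narrow_cap and axle_bracket above 5 N); the arm keeps its last pose, push and grip.
It fails at once if the oil bottle was knocked over (angle between oil_bottle's own z axis and vertical above 0.6 rad).
It also fails if it takes over 51 s, if anything falls off the work surface, if the arm or the gripper's body presses on something with over 40 N, if the wrist force passes 120 N, or if a joint passes its speed limit or range.

### The arm

A 6-joint arm with a two-finger parallel gripper is mounted at the origin on a cart in front of the work surface, level with it; the furniture and walls round the work are solid. World frame = base frame: x ahead of the robot, y to its left, z up, the work surface at z = 0. Lengths are in mm, angles in rad, forces in N, time in s.
With the tool pointing down it reaches from about 250 to 775 mm from the base axis. Payload 4 kg.
Tool frame: the origin (TCP) lies between the finger pads; the fingertips stand ahead of it and the grasp point (between the pads) lies 5 mm behind it (manip.tip_reach is the z of the fingertips in the tool frame, in mm); z points along the fingers, y is the direction in which the jaws open and shut (so a half turn about z gives the same grasp; the last joint's range is limited). The gripper opens to 85 mm and grips with 20 to 120 N. Pads are 22 mm wide; open, the fingers measure 114 mm over their backs; the gripper's body (76 mm by 85 mm) begins 54 mm behind the grasp point. The pads swing forward as they close: fully open they stand 13 mm farther back than shut.
Start: joints at [-1.368, 0.087, 1.371, -0, 1.684, -0.103], TCP at [165.578, -524.5, 245.341] pointing down, gripper open.
Joint ranges: [-3.1, 3.1], [-0.76, 2.03], [0.27, 2.55], [-1.08, 4.22], [0.17, 2.65], [-2.57, 2.57]. Speed limits (rad/s): [2.79, 2.79, 3.14, 3.14, 3.14, 3.14].

### API

Orientations are given as a 3x3 rotation matrix whose columns are the frame's x, y, z axes.
In Python, from station import manip gives the robot as it stands.
- The arm moves only by the tool drive_tool, never from a script. Its argument "series" is a list of rows, each a list of 7 numbers: the shift along the tool's x, y, z as a fraction of full scale, then the turn, a rotation vector about the tool's x, y, z as a fraction of full scale, then the opening, from 0 (shut) to 1 (fully open). A call has 1 to 12 rows; each row is the pose to reach, as a shift and turn from the pose measured when the call began, along the tool's axes at that moment, turning the shorter way round; what a row does not reach only later rows make up. Full scale, the value 1, is 15 cm for a shift and 180 degrees for a turn. A row lasts 1/10 s, in which the tool goes at most 50 mm and 8.59 degrees, less where a joint would pass 70% of its speed; a pose out of reach is approached as far as the arm can. A call with a number of a shift or a turn outside -1 to 1 is refused whole. A call with a gripper value outside its range is refused whole. The fingers move at their own pace and stop on an object; "grip_force" is the grip in N (left out, the last holds). Time passes only in rows, so rows that repeat a pose let the fingers close. It gives the time, the measured TCP pose, the force and the opening at its end, in the units of the state.
- manip.get_state(): the state, without advancing time (a new reading comes with each control period).
- manip.get_image(name): name is "scene" or "top" or "wrist"; returns (picture, depth): 480x640x3 uint8, red, green, blue; 480x640 float32, mm along the optical axis (not along the pixel's ray), 0 where there is no reading.
- manip.get_calibration(name): a dict with "camera_matrix" (3x3 intrinsics, pixels), "R" (3x3) and "t" (3): a world point X has camera coordinates R X + t. Camera axes: x right, y down, z forward; pixel columns grow to the right and rows downward; lengths in mm; the calibration is good to about 2 mm. A picture is of the moment at which its call begins: read the wrist's pose just before it. get_calibration takes no time and is no camera call; for the wrist camera it gives the pose at the moment of the call.
- manip.sign_off(): hands the job in, once; it reports no verdict.
The state is a dict: "clock": time; "joint_positions": joint angles; "dq": joint speeds; "tau": joint torques, N m; "tcp_pos": TCP position; "tcp_rot": TCP orientation; "ft_force": force on the tool from outside, world axes, zero at the start; "torque": the same for the moment, N m; "finger_gap": opening from 0.0 (shut) to 1.0 (fully open).
Only numpy, scipy, OpenCV 4.12 (cv2) and the standard library are available. Lean on these libraries where they do the work, as an engineer would, in place of code of your own. Each camera call takes 0.05 s, during which the arm holds its last target. There are 200 camera calls.

## Working session

There is one attempt and no reset: what is moved stays moved. The work goes in short steps, Python scripts to look and compute and a tool call to move; the robot and the scene stay as the last step left them, time stands still between calls to the robot, and variables do not carry over. Pictures are saved under pics/ and viewed, about 8 in all and at most 12, crops included, and the job is handed in when it is done.

Besides the shell and the picture viewer there is one more tool, called after ">>>" as name(argument=value, ...) on one line, values as JSON. drive_tool: Moves the arm, as the interface text tells. Its arguments: {"type":"object","properties":{"series":{"type":"array"},"grip_force":{"type":"number"}},"required":["series"]}

```bash
ls; mkdir -p pics; python3 - <<'E'
from station import manip
import cv2, numpy as np
s=manip.get_state(); print(s['clock'],s['tcp_pos'],s['tcp_rot'],s['ft_force'],s['finger_gap'],manip.tip_reach)
for n in ("scene","top"):
    im,d=manip.get_image(n); cv2.imwrite(f"pics/{n}0.png",im[:,:,::-1]); np.savez(f"pics/{n}0.npz",im=im,d=d)
    print(n,manip.get_calibration(n))
E
```

```text
pics
0.0 [ 165.47227662 -524.01440944  244.10964492] [[ 9.53628212e-01  3.00986770e-01 -4.44308482e-04]
 [ 3.00986999e-01 -9.53625661e-01  2.21918150e-03]
 [ 2.44240303e-04 -2.25000516e-03 -9.99997439e-01]] [ 0.17287307 -0.68033862  0.17629297] 1.0024939723539672 14.0
scene {'camera_matrix': array([[545.91772282,   0.        , 324.44237593],
       [  0.        , 545.91772282, 240.57995989],
       [  0.        ,   0.        ,   1.        ]]), 'R': array([[-0.53532478, -0.84450339,  0.01553712],
       [-0.60419679,  0.37001236, -0.70571743],
       [ 0.59023184, -0.3871755 , -0.70832302]]), 't': array([345.36731349, 416.76310214, 698.12052216])}
top {'camera_matrix': array([[515.81688221,   0.        , 313.39098566],
       [  0.        , 515.81688221, 235.23487977],
       [  0.        ,   0.        ,   1.        ]]), 'R': array([[-9.56223316e-03, -9.99953028e-01, -1.58275327e-03],
       [-9.90266713e-01,  9.68937381e-03, -1.38845071e-01],
       [ 1.38853885e-01,  2.39678935e-04, -9.90312850e-01]]), 't': array([  21.9148906 ,  608.48730847, 1219.86452193])}
```

View pics/top0.png

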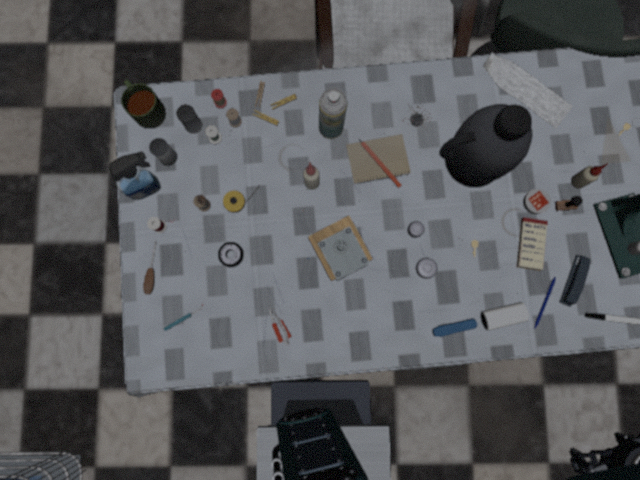

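View pics/scene0.png

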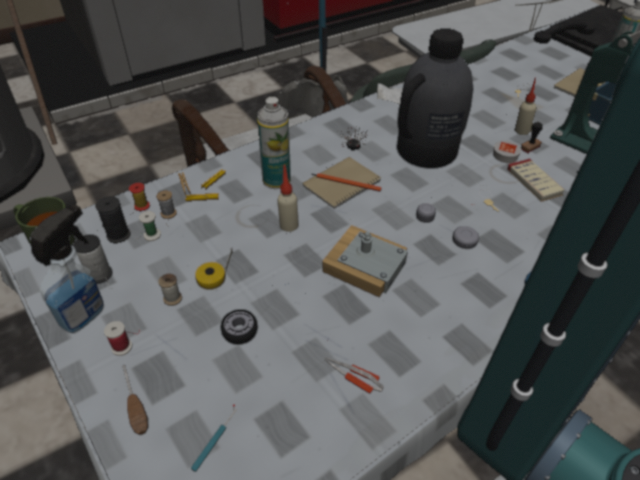

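Top view: wheel at about (231,254), axle at (341,245), caps at (416,229) (smaller) and (427,268), oil bottle at (311,176). The scene view shows the same layout: wheel at (239,325), axle at (366,243), caps at (426,212) and (466,237), bottle at (287,205).

```bash
cat > h.py <<'E'
from station import manip
import cv2, numpy as np
def ray(c,u,v):
    K,R,t=c['camera_matrix'],np.array(c['R']),np.array(c['t'])
    d=R.T@np.linalg.solve(K,[u,v,1.]); return -R.T@t,d
def onplane(c,u,v,z):
    o,d=ray(c,u,v); return o+d*(z-o[2])/d[2]
def cloud(c,d):
    K,R,t=c['camera_matrix'],np.array(c['R']),np.array(c['t'])
    v,u=np.mgrid[:480,:640]; p=np.stack([(u-K[0,2])*d/K[0,0],(v-K[1,2])*d/K[1,1],d],-1)
    return (p-t)@R
E
python3 - <<'E'
from h import *
for n,pts in (("top",dict(wheel=(231,254),axle=(341,245),capA=(416,229),capB=(427,268),bot=(311,176))),("scene",dict(wheel=(239,325),axle=(366,243),capA=(426,212),capB=(466,237),bot=(287,205)))):
    z=np.load(f"pics/{n}0.npz"); c=manip.get_calibration(n); P=cloud(c,z['d'])
    ok=z['d']>0
    print(n)
    for k,(u,v) in pts.items():
        w=P[v-45:v+46,u-45:u+46]; m=ok[v-45:v+46,u-45:u+46]
        p0=P[v,u]; lo=dict(wheel=8,axle=50,capA=8,capB=8,bot=20)[k]
        r=45 if k!='axle' else 25
        q=w[m&(w[...,2]>lo)&(np.hypot(w[...,0]-p0[0],w[...,1]-p0[1])<r)]
        if len(q): 
            zt=np.percentile(q[:,2],95); tq=q[q[:,2]>zt-5]
            print(k,p0.round(1),len(q),'ztop',zt.round(1),'ctr',((tq.min(0)+tq.max(0))/2).round(1),'mean',tq.mean(0).round(1),'ext',np.ptp(tq,axis=0).round(1))
        else: print(k,p0.round(1),'none')
    m=z['im'][180:300,150:480]
    if n=="top": cv2.imwrite("pics/crop.png",cv2.resize(cv2.convertScaleAbs(z['im'][195:295,200:450,::-1],alpha=1.5),None,fx=3.2,fy=3.2,interpolation=cv2.INTER_CUBIC))
E
```

```text
top
wheel [569.5 224.9  -5.6] 476 ztop 27.1 ctr [566.5 222.5  26. ] mean [566.6 222.9  25. ] ext [59.9 59.6  7.8]
axle [578.3 -48.6  89.8] 60 ztop 89.0 ctr [577.6 -50.   88.4] mean [578.7 -49.9  87.1] ext [12.1 11.5  8.8]
capA [ 624.7 -239.6   22.2] 220 ztop 28.5 ctr [ 624.2 -239.9   27.9] mean [ 625.3 -240.    26.4] ext [35.7 37.8  8.7]
capB [ 527.7 -264.5   16.1] 358 ztop 23.1 ctr [ 528.7 -264.6   22.7] mean [ 527.5 -263.2   20.7] ext [47.1 47.4  9.2]
bot [746.4  20.4  85.4] 311 ztop 126.5 ctr [758.6  22.3 139.9] mean [758.9  22.4 136.5] ext [ 7.6  4.7 28.9]
scene
wheel [580.2 218.5  -1.2] 961 ztop 27.5 ctr [566.8 224.3  26.8] mean [565.7 224.2  25.3] ext [62.2 61.5  8.5]
axle [571.8 -42.4  72.5] 183 ztop 89.2 ctr [578.1 -46.8  88.2] mean [578.  -47.3  87.7] ext [11.8 12.2  8. ]
capA [ 615.3 -229.7   27.2] 288 ztop 27.9 ctr [ 624.7 -239.1   25.9] mean [ 624.5 -239.2   25.6] ext [37.  35.4  6. ]
capB [ 522. -257.   19.] 444 ztop 22.6 ctr [ 528.6 -261.8   20.7] mean [ 527.7 -262.    20.2] ext [46.  50.5  6.3]
bot [740.4  28.2  70.6] 784 ztop 127.0 ctr [759.6  20.4 136.9] mean [759.2  20.7 135.5] ext [ 9.7  7.3 29.1]
```

```bash
python3 - <<'E'
from h import *
s=manip.get_state(); c=manip.get_calibration("wrist"); R,t=np.array(c['R']),np.array(c['t'])
T=np.array(s['tcp_rot']); o=-R.T@t
print(c['camera_matrix'].round(1).tolist(), 'cam in tool',(T.T@(o-s['tcp_pos'])).round(1),'cam axes in tool\n',(T.T@R.T).round(3))
E
```

```text
[[380.1, 0.0, 322.1], [0.0, 380.1, 238.8], [0.0, 0.0, 1.0]] cam in tool [  70.8    1.1 -127.8] cam axes in tool
 [[ 0.   -0.96 -0.28]
 [ 1.    0.   -0.  ]
 [ 0.   -0.28  0.96]]
```

>>> drive_tool(series=[[0.33,-0.2,0,0,0,0,1],[0.66,-0.4,0,0,0,0,1],[1,-0.6,0,0,0,0,1],[1,-0.6,0,0,0,0,1]])

```text
clock: 0.5
tcp_pos: [283.2, -390.2, 244.1]
tcp_rot: [[0.953, 0.304, 0.0], [0.304, -0.953, 0.004], [0.001, -0.003, -1.0]]
ft_force: [-0.5, -1.6, -0.4]
finger_gap: 1.005
```

>>> drive_tool(series=[[0.32,-0.2,0,0,0,0,1],[0.64,-0.4,0,0,0,0,1],[0.95,-0.58,0,0,0,0,1]])

```text
clock: 0.8
tcp_pos: [379.6, -277.4, 244.1]
tcp_rot: [[0.953, 0.303, -0.0], [0.303, -0.953, 0.004], [0.001, -0.004, -1.0]]
ft_force: [1.6, -0.7, 0.0]
finger_gap: 0.999
```

>>> drive_tool(series=[[0.32,-0.2,0,0,0,0,1],[0.64,-0.4,0,0,0,0,1],[0.95,-0.58,0,0,0,0,1]])

```text
clock: 1.1
tcp_pos: [477.3, -163.4, 244.2]
tcp_rot: [[0.953, 0.303, -0.001], [0.303, -0.953, 0.004], [0.001, -0.004, -1.0]]
ft_force: [1.0, -1.1, 1.2]
finger_gap: 1.002
```

>>> drive_tool(series=[[0.32,-0.2,0,0,0,0,1],[0.64,-0.4,0,0,0,0,1],[0.85,-0.52,0,0,0,0,1],[0.85,-0.52,0,0,0,0,1]])

```text
clock: 1.5
tcp_pos: [577.4, -45.5, 242.6]
tcp_rot: [[0.951, 0.31, -0.002], [0.31, -0.951, 0.007], [0.0, -0.007, -1.0]]
ft_force: [-0.1, 0.2, -0.3]
finger_gap: 0.998
```

```bash
python3 - <<'E'
from h import *
s=manip.get_state(); c=manip.get_calibration("wrist"); im,d=manip.get_image("wrist")
np.savez("pics/w_ax.npz",im=im,d=d,R=c['R'],t=c['t'],camera_matrix=c['camera_matrix'],p=s['tcp_pos'],T=s['tcp_rot'])
cv2.imwrite("pics/w_ax.png",im[:,:,::-1])
P=cloud(c,d); ok=d>0
for lo,hi in ((84,95),(70,77),(41,47.5)):
    q=P[ok&(P[...,2]>lo)&(P[...,2]<hi)&(np.hypot(P[...,0]-578,P[...,1]+48)<25)]
    if len(q):print(lo,len(q),q.mean(0).round(1),((q.min(0)+q.max(0))/2).round(1),np.ptp(q,axis=0).round(1),np.median(q[:,2]))
E
```

```text
84 181 [581.6 -48.6  87.1] [581.1 -49.2  87.5] [11.4 12.3  6.9] 87.35123537316056
70 157 [584.5 -47.2  71.6] [581.3 -48.7  72.4] [18.5 19.8  4.5] 71.58647473937336
41 511 [586.1 -46.7  43.7] [581.  -48.8  44.2] [32.7 33.   6.4] 43.80525912897572
```

View pics/w_ax.png

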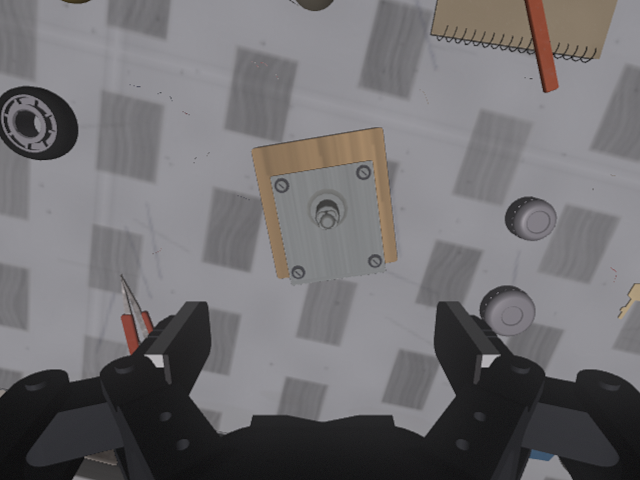

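>>> drive_tool(series=[[0.1,-0.3,0,0,0,0,1],[0.2,-0.6,0,0,0,0,1],[0.25,-0.86,0,0,0,0,1]])

```text
clock: 1.85
tcp_pos: [571.6, 86.9, 243.0]
tcp_rot: [[0.952, 0.306, -0.004], [0.306, -0.952, 0.005], [-0.003, -0.006, -1.0]]
ft_force: [0.2, -0.3, -0.1]
finger_gap: 1.002
```

>>> drive_tool(series=[[0.1,-0.3,0,0,0,0,1],[0.2,-0.6,0,0,0,0,1],[0.25,-0.86,0,0,0,0,1],[0.25,-0.86,0,0,0,0,1]])

```text
clock: 2.25
tcp_pos: [566.4, 224.4, 243.1]
tcp_rot: [[0.951, 0.31, -0.006], [0.311, -0.951, 0.006], [-0.004, -0.007, -1.0]]
ft_force: [-0.0, -1.3, 0.1]
finger_gap: 1.001
```

The wrist view shows the axle at (327,215) on the plate, the wheel at (37,122), the caps at (531,218) and (508,310), and the fingers along the bottom. Next I measure the wheel from the same height.

```bash
python3 - <<'E'
from h import *
s=manip.get_state(); c=manip.get_calibration("wrist"); im,d=manip.get_image("wrist")
T=np.array(s['tcp_rot']);p=np.array(s['tcp_pos'])
P=cloud(c,d); ok=d>0
q=P[ok&(P[...,2]>22)&(P[...,2]<31)&(np.hypot(P[...,0]-567,P[...,1]-224)<42)]
(x,y),r=cv2.minEnclosingCircle(q[:,:2].astype(np.float32))
print(len(q),q.mean(0).round(1),((q.min(0)+q.max(0))/2).round(1),np.ptp(q,axis=0).round(1),'circ',x,y,r)
W=np.array([x,y,26]); print('in tool',(T.T@(W-p)).round(1), p)
g=im.mean(2); print('wheel px',[ (c['camera_matrix']@(np.array(c['R'])@W+c['t']))[i]/(np.array(c['R'])@W+c['t'])[2] for i in (0,1)])
cv2.imwrite("pics/w_wh.png",im[:,:,::-1])
E
```

```text
1890 [569.3 224.   24.1] [569.  223.6  24.8] [60.9 60.5  5.5] circ 568.9258422851562 223.7097930908203 30.581083297729492
in tool [  2.9   3.  217.1] [566.43650942 224.38860227 243.14225536]
wheel px [np.float64(324.2728918574682), np.float64(204.87165824110195)]
```

View pics/w_wh.png

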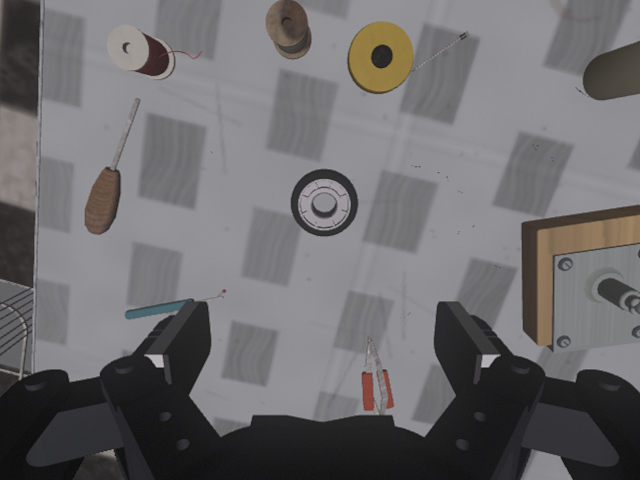

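The wheel is at (324,203), and the wrist camera reads about +2.5 mm in x against the two fixed cameras for both wheel and axle. That bias cancels in the difference. I descend partway and measure again.

>>> drive_tool(series=[[0.01,0.017,0.33,0,0,0,1],[0.01,0.017,0.66,0,0,0,1],[0.01,0.017,0.98,0,0,0,1],[0.01,0.017,0.98,0,0,0,1],[0.01,0.017,0.98,0,0,0,1]])

```text
clock: 2.8
tcp_pos: [568.4, 218.6, 96.1]
tcp_rot: [[0.952, 0.306, -0.007], [0.306, -0.952, 0.003], [-0.006, -0.005, -1.0]]
ft_force: [0.6, -0.6, 0.7]
finger_gap: 1.002
```

```bash
cat >> h.py <<'E'
def look(name=None):
    s=manip.get_state(); c=manip.get_calibration("wrist"); im,d=manip.get_image("wrist")
    if name: cv2.imwrite(f"pics/{name}.png",im[:,:,::-1])
    return np.array(s['tcp_pos']),np.array(s['tcp_rot']),c,im,d,cloud(c,d)
def disc(P,d,xy,zlo,zhi,r):
    q=P[(d>0)&(P[...,2]>zlo)&(P[...,2]<zhi)&(np.hypot(P[...,0]-xy[0],P[...,1]-xy[1])<r)]
    (x,y),rr=cv2.minEnclosingCircle(q[:,:2].astype(np.float32))
    print(len(q),'mean',q.mean(0).round(1),'circ',round(x,1),round(y,1),round(rr,1)); return np.array([x,y])
E
python3 - <<'E'
from h import *
p,T,c,im,d,P=look(); print(p,T.round(4).tolist())
w=disc(P,d,(567,224),22,31,42); print('in tool',(T.T@(np.r_[w,26]-p)).round(1))
# finger tips: points in tool frame
Q=(P-p)@T; m=(d>0)&(abs(Q[...,1])<62)&(abs(Q[...,1])>36)&(abs(Q[...,0])<14)&(Q[...,2]>-40)&(Q[...,2]<25)
for sg in (1,-1):
    q=Q[m&(Q[...,1]*sg>0)]; print(sg,len(q),'ztip',np.percentile(q[:,2],[50,90,99]).round(1),'y inner',np.percentile(abs(q[:,1]),[1,5,50]).round(1),'x',np.percentile(q[:,0],[2,98]).round(1))
E
```

```text
[568.35782596 218.62437864  96.12288844] [[0.952, 0.3062, -0.0071], [0.3062, -0.952, 0.0029], [-0.0059, -0.0049, -1.0]]
5194 mean [569.9 224.   24.1] circ 568.8 223.8 30.7
in tool [ 2.4 -4.5 70.1]
1 4290 ztip [-21.8  -5.8   0.4] y inner [43.4 43.6 44.2] x [-9.6 11.7]
-1 4279 ztip [-21.8  -5.7   0.4] y inner [41.  41.2 41.8] x [-9.7 11.7]
```

>>> drive_tool(series=[[0.007,-0.035,0.2,0,0,0,1],[0.007,-0.035,0.4,0,0,0,1],[0.007,-0.035,0.5,0,0,0,1],[0.007,-0.035,0.553,0,0,0,1],[0.007,-0.035,0.553,0,0,0,1],[0.007,-0.035,0.553,0,0,0,1],[0.007,-0.035,0.553,0,0,0,1]])

```text
clock: 3.55
tcp_pos: [570.8, 225.5, 18.0]
tcp_rot: [[0.952, 0.307, 0.002], [0.307, -0.952, 0.005], [0.003, -0.005, -1.0]]
ft_force: [-0.4, 0.1, 0.2]
finger_gap: 1.003
```

>>> drive_tool(series=[[0,0,0,0,0,0,0.5],[0,0,0,0,0,0,0.5],[0,0,0,0,0,0,0.5],[0,0,0,0,0,0,0.5],[0,0,0,0,0,0,0.5],[0,0,0,0,0,0,0.5],[0,0,0,0,0,0,0.5],[0,0,0,0,0,0,0.5]], grip_force=60)

```text
clock: 4.35
tcp_pos: [572.2, 226.0, 20.3]
tcp_rot: [[0.952, 0.307, 0.006], [0.307, -0.952, 0.007], [0.007, -0.005, -1.0]]
ft_force: [-1.3, 0.3, 5.5]
finger_gap: 0.738
```

```bash
python3 - <<'E'
from h import *
s=manip.get_state(); print(s)
p,T,c,im,d,P=look("w_g"); 
Q=(P-p)@T
m=(d>0)&(abs(Q[...,1])<62)&(abs(Q[...,1])>30)&(abs(Q[...,0])<14)&(Q[...,2]>-40)&(Q[...,2]<25)
for sg in (1,-1):
    q=Q[m&(Q[...,1]*sg>0)]; print(sg,len(q),'z',np.percentile(q[:,2],[50,90,99]).round(1),'y inner',np.percentile(abs(q[:,1]),[1,5,50]).round(1),'x',np.percentile(q[:,0],[2,98]).round(1))
E
```

```text
{'clock': 4.35, 'joint_positions': array([0.28169845, 0.36611333, 1.49755888, 0.00498617, 1.27056867,
       1.53931584]), 'dq': array([-0.00122263,  0.00049485, -0.00052049,  0.00105415,  0.00024988,
        0.00073792]), 'tau': array([-1.73510327e-01, -4.01236367e+01, -2.54758072e+01, -3.04420988e-03,
       -1.67900585e-01,  3.55069205e-03]), 'tcp_pos': array([572.18134761, 226.04948247,  20.3471835 ]), 'tcp_rot': array([[ 0.95178538,  0.30671099,  0.00574114],
       [ 0.30667315, -0.95179187,  0.00662001],
       [ 0.00749481, -0.00454018, -0.99996161]]), 'ft_force': array([-1.33530626,  0.33340601,  5.49198494]), 'torque': array([-0.06897323,  0.09579469,  0.01788901]), 'finger_gap': 0.7379450587486812}
1 7214 z [-8.6 21.7 22.5] y inner [30.5 32.5 38.6] x [-9.5 13.5]
-1 7310 z [-7.9 22.2 23. ] y inner [30.1 30.2 37.9] x [-10.   13.5]
```

View pics/w_g.png

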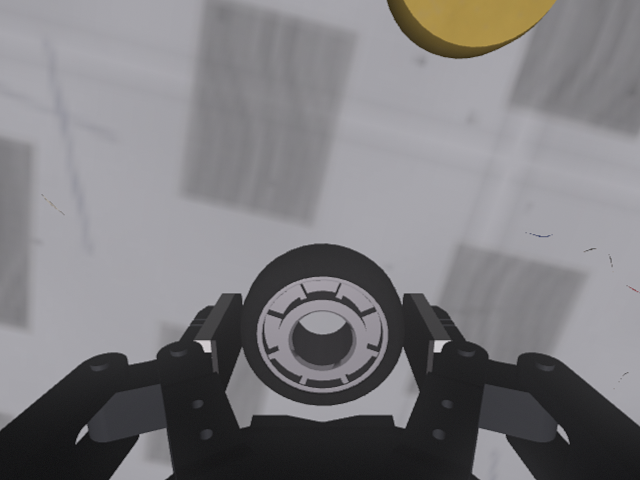

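The wheel is held at about (322,325), between both pads. I lift it and carry it towards the axle.

>>> drive_tool(series=[[0,0,-0.3,0,0,0,0.5],[0,0,-0.6,0,0,0,0.5],[0,0,-0.8,0,0,0,0.5],[0,0,-0.8,0,0,0,0.5]])

```text
clock: 4.8
tcp_pos: [574.6, 226.2, 147.0]
tcp_rot: [[0.952, 0.307, 0.017], [0.307, -0.952, 0.01], [0.02, -0.004, -1.0]]
ft_force: [1.2, -0.1, -1.5]
finger_gap: 0.735
```

>>> drive_tool(series=[[-0.08,0.22,0,0,0,0,0.5],[-0.16,0.44,0,0,0,0,0.5],[-0.22,0.66,0,0,0,0,0.5],[-0.24,0.8,0,0,0,0,0.5],[-0.24,0.8,0,0,0,0,0.5],[-0.24,0.8,0,0,0,0,0.5]])

```text
clock: 5.4
tcp_pos: [576.2, 100.7, 143.7]
tcp_rot: [[0.952, 0.306, 0.014], [0.306, -0.952, 0.01], [0.016, -0.006, -1.0]]
ft_force: [0.9, 0.8, -1.3]
finger_gap: 0.737
```

```bash
python3 - <<'E'
from h import *
s=manip.get_state(); print(s['ft_force'],s['torque'],s['dq'].round(4))
p,T,c,im,d,P=look("w_c"); print(p,T.round(4).tolist())
Q=(P-p)@T
m=(d>0)&(abs(Q[...,1])<31)&(abs(Q[...,0])<36)&(Q[...,2]>-14)&(Q[...,2]<2)
q=Q[m]; print(np.percentile(q,[1,50,99],axis=0).round(1))
n=np.linalg.lstsq(np.c_[q[:,:2],np.ones(len(q))],q[:,2],rcond=None)[0]; print('plane',n.round(4))
# hub: grey bright ring pixels
g=cv2.cvtColor(im,cv2.COLOR_RGB2GRAY); mm=(m&(g>110)).astype(np.uint8)
cs,_=cv2.findContours(mm,cv2.RETR_EXTERNAL,cv2.CHAIN_APPROX_NONE); k=np.vstack([x for x in cs if len(x)>20])
e=cv2.fitEllipse(cv2.convexHull(k)); print('hub ellipse',e)
u,v=e[0]; 
o,dr=ray(c,u,v); zt=np.median(q[:,2]); oo=T.T@(o-p); dd=T.T@dr; print('wheel top ctr tool',(oo+dd*(zt-oo[2])/dd[2]).round(2))
E
```

```text
[ 0.92158817  0.76842047 -1.26659265] [-0.00809571  0.00144103  0.00592043] [ 0.0258 -0.0027 -0.0127  0.0012  0.0028  0.0003]
[576.19082287 100.73530413 143.73669547] [[0.952, 0.3057, 0.0139], [0.3056, -0.9521, 0.0105], [0.0164, -0.0057, -0.9998]]
[[-30.2 -30.4 -10.5]
 [ -0.   -0.1  -3.2]
 [ 26.7  29.5   1.8]]
plane [ 0.0106  0.0123 -2.9508]
hub ellipse ((322.0688171386719, 333.823486328125), (115.47846984863281, 130.9755859375), 90.56952667236328)
wheel top ctr tool [-1.93  1.07 -3.2 ]
```

>>> drive_tool(series=[[-0.09,0.3,0,0,0,0,0.5],[-0.18,0.6,0,-0.001,-0.003,0,0.5],[-0.24,0.85,0,-0.0018,-0.0052,0,0.5],[-0.266,0.95,0,-0.0018,-0.0052,0,0.5],[-0.266,0.95,0,-0.0018,-0.0052,0,0.5],[-0.266,0.95,0,-0.0018,-0.0052,0,0.5],[-0.266,0.95,0,-0.0018,-0.0052,0,0.5]])

```text
clock: 6.15
tcp_pos: [582.0, -44.6, 142.4]
tcp_rot: [[0.951, 0.309, 0.0], [0.309, -0.951, 0.001], [0.001, -0.001, -1.0]]
ft_force: [0.0, 0.8, -2.7]
finger_gap: 0.733
```

```bash
cat >> h.py <<'E'
def wheel_tool(name=None):
    p,T,c,im,d,P=look(name); Q=(P-p)@T
    m=(d>0)&(abs(Q[...,1])<31)&(abs(Q[...,0])<36)&(Q[...,2]>-14)&(Q[...,2]<2)
    g=cv2.cvtColor(im,cv2.COLOR_RGB2GRAY); mm=(m&(g>110)).astype(np.uint8)
    cs,_=cv2.findContours(mm,cv2.RETR_EXTERNAL,cv2.CHAIN_APPROX_NONE); k=np.vstack([x for x in cs if len(x)>20])
    e=cv2.fitEllipse(cv2.convexHull(k)); zt=np.median(Q[m][:,2])
    o,dr=ray(c,*e[0]); oo=T.T@(o-p); dd=T.T@dr
    w=oo+dd*(zt-oo[2])/dd[2]-[1.05,1.2,0]
    print('tcp',p.round(2),'z',T[:,2].round(4),'wheel tool',w.round(2),'world',(p+T@w).round(1)); return im,c
E
python3 - <<'E'
from h import *
wheel_tool()
s=manip.get_state(); print(s['clock'],s['ft_force'])
im,d=manip.get_image("scene"); np.savez("pics/s1.npz",im=im,d=d)
cv2.imwrite("pics/s1.png",cv2.resize(im[150:330,260:480,::-1],None,fx=3.5,fy=3.3,interpolation=cv2.INTER_CUBIC))
E
```

```text
tcp [581.98 -44.55 142.44] z [ 3.0e-04  1.1e-03 -1.0e+00] wheel tool [-2.94 -0.15 -3.21] world [579.1 -45.3 145.7]
6.2 [-0.08816955  0.25236895 -2.14166904]
```

View pics/s1.png

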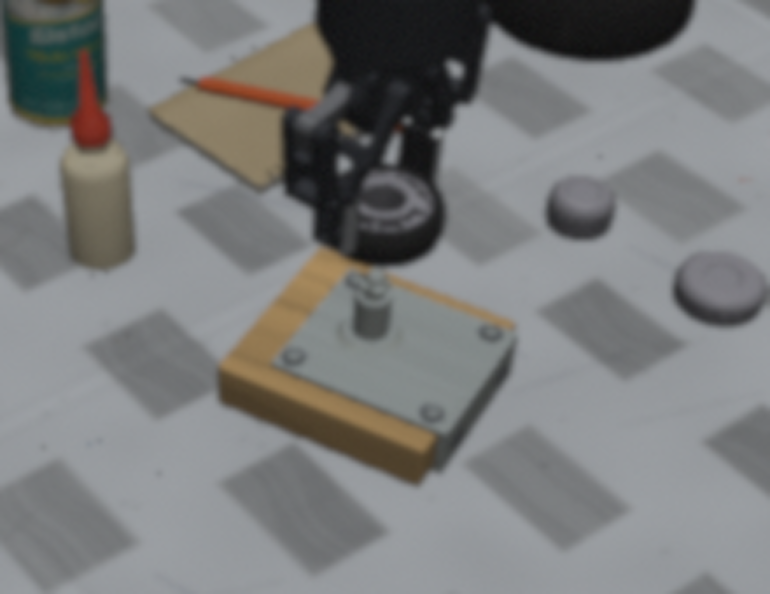

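The scene crop shows the wheel held level above the stud, slightly behind it, with stud tip near (370,285) in the crop. The bottle is well clear on the left. I correct y by about 3 mm and lower the wheel over the stud, staying above the shoulder.

>>> drive_tool(series=[[-0.006,0.019,0,0,0,0,0.5],[-0.006,0.019,0.05,0,0,0,0.5],[-0.006,0.019,0.12,0,0,0,0.5],[-0.006,0.019,0.19,0,0,0,0.5],[-0.006,0.019,0.26,0,0,0,0.5],[-0.006,0.019,0.29,0,0,0,0.5],[-0.006,0.019,0.29,0,0,0,0.5],[-0.006,0.019,0.29,0,0,0,0.5]])

```text
clock: 7.05
tcp_pos: [582.1, -47.8, 99.1]
tcp_rot: [[0.951, 0.309, 0.0], [0.309, -0.951, 0.001], [0.001, -0.0, -1.0]]
ft_force: [-0.0, 0.1, -1.3]
finger_gap: 0.737
```

```bash
python3 - <<'E'
from h import *
im,c=wheel_tool()
s=manip.get_state(); print(s['clock'],s['ft_force'],s['torque'])
cv2.imwrite("pics/b1.png",cv2.resize(cv2.convertScaleAbs(im[260:410,220:420,::-1],alpha=1.6),None,fx=3.8,fy=3.8,interpolation=cv2.INTER_CUBIC))
E
```

```text
tcp [582.08 -47.83  99.11] z [ 4.e-04  6.e-04 -1.e+00] wheel tool [-2.93 -0.13 -3.24] world [579.3 -48.6 102.3]
7.1 [-8.98490838e-02 -2.23187086e-03 -2.64046816e+00] [-0.01582839  0.01074108  0.05988331]
```

View pics/b1.png

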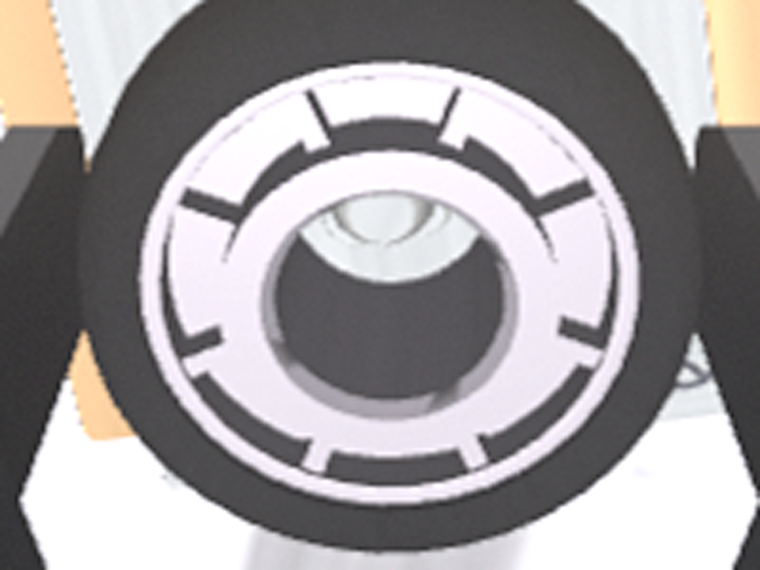

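The crop shows the bore with the stud tip (about 11 mm wide) inside it, near (385,205), so the wheel is over the stud. I measure the offset from depth.

```bash
python3 - <<'E'
from h import *
p,T,c,im,d,P=look(); Q=(P-p)@T-[1.05,1.2,0]
m=(d>0)&(np.hypot(Q[...,0]+2.9,Q[...,1])<30)&(Q[...,2]>2)
vv,uu=np.nonzero(m); ins=(vv>308)&(vv<336)&(uu>288)&(uu<355); vv,uu=vv[ins],uu[ins]
q=Q[vv,uu]; print(len(q)); print(np.histogram(q[:,2],bins=np.arange(2,60,3)))
for lo,hi in ((4,14),(14,21),(21,30)):
    s=(q[:,2]>lo)&(q[:,2]<hi)
    if s.sum()>5: print(lo,hi,s.sum(),'x',q[s,0].min().round(1),q[s,0].max().round(1),'y',q[s,1].min().round(1),q[s,1].max().round(1),'u',uu[s].min(),uu[s].max(),'v',vv[s].min(),vv[s].max())
for v in range(308,336,2): print(v,[(int(u),Q[v,u,2].round(0)) for u in range(297,348,5)])
E
```

```text
750
(array([ 16,  24, 157, 196, 164, 158,   5,   0,   0,   0,   0,   0,   0,
         0,   0,   0,   0,   0,   0]), array([ 2,  5,  8, 11, 14, 17, 20, 23, 26, 29, 32, 35, 38, 41, 44, 47, 50,
       53, 56, 59]))
4 14 384 x -13.4 -0.6 y -11.2 11.2 u 294 351 v 311 335
14 21 327 x -16.7 -3.4 y -10.6 10.7 u 297 348 v 313 335
308 [(297, np.float64(-5.0)), (302, np.float64(-5.0)), (307, np.float64(-4.0)), (312, np.float64(-5.0)), (317, np.float64(-5.0)), (322, np.float64(-5.0)), (327, np.float64(-4.0)), (332, np.float64(-6.0)), (337, np.float64(-4.0)), (342, np.float64(-5.0)), (347, np.float64(-4.0))]
310 [(297, np.float64(-5.0)), (302, np.float64(-5.0)), (307, np.float64(-5.0)), (312, np.float64(-4.0)), (317, np.float64(-5.0)), (322, np.float64(-4.0)), (327, np.float64(-4.0)), (332, np.float64(-5.0)), (337, np.float64(-5.0)), (342, np.float64(-5.0)), (347, np.float64(-5.0))]
312 [(297, np.float64(-5.0)), (302, np.float64(-4.0)), (307, np.float64(-5.0)), (312, np.float64(-3.0)), (317, np.float64(12.0)), (322, np.float64(11.0)), (327, np.float64(10.0)), (332, np.float64(-3.0)), (337, np.flo
[... 2438 characters left out ...]
np.float64(62.0)), (327, np.float64(61.0)), (332, np.float64(62.0)), (337, np.float64(19.0)), (342, np.float64(16.0)), (347, np.float64(12.0))]
332 [(297, np.float64(9.0)), (302, np.float64(14.0)), (307, np.float64(18.0)), (312, np.float64(19.0)), (317, np.float64(60.0)), (322, np.float64(61.0)), (327, np.float64(62.0)), (332, np.float64(19.0)), (337, np.float64(18.0)), (342, np.float64(15.0)), (347, np.float64(11.0))]
334 [(297, np.float64(8.0)), (302, np.float64(12.0)), (307, np.float64(15.0)), (312, np.float64(17.0)), (317, np.float64(19.0)), (322, np.float64(20.0)), (327, np.float64(19.0)), (332, np.float64(18.0)), (337, np.float64(16.0)), (342, np.float64(13.0)), (347, np.float64(9.0))]
```

```bash
python3 - <<'E'
from h import *
import numpy as np
ds=[];
for i in range(4):
    p,T,c,im,d,P=look(); ds.append(P)
P=np.median(ds,axis=0); Q=(P-p)@T-[1.05,1.2,0]
for v in range(311,326):
    r=Q[v,296:350]; z=r[:,2]
    for n,m in (('tip',(z>9)&(z<12.8)),('stud',(z>9)&(z<19)&(abs(r[:,1])<9.7))):
        if m.any(): print(v,n,m.sum(),'u',296+np.nonzero(m)[0][[0,-1]],'y',r[m,1].min().round(2),r[m,1].max().round(2),'x',r[m,0].mean().round(2),'z',z[m].mean().round(1),end=' | ')
    print()
b=(Q[...,2]>60)&(abs(Q[...,1])<12)&(abs(Q[...,0])<40); vv,uu=np.nonzero(b); k=(vv>308)&(vv<340); print('see-through u',uu[k].min(),uu[k].max())
E
```

```text
311 tip 10 u [318 327] y -1.76 1.87 x -0.9 z 11.0 | 311 stud 10 u [318 327] y -1.76 1.87 x -0.9 z 11.0 | 
312 tip 18 u [313 330] y -3.73 3.12 x -1.45 z 11.2 | 312 stud 19 u [313 331] y -3.73 3.57 x -1.5 z 11.3 | 
313 tip 21 u [310 330] y -5.01 3.14 x -1.85 z 11.1 | 313 stud 25 u [310 334] y -5.01 4.92 x -2.13 z 11.7 | 
314 tip 23 u [309 331] y -5.42 3.58 x -2.36 z 11.3 | 314 stud 29 u [308 336] y -5.88 5.76 x -2.78 z 12.1 | 
315 tip 21 u [310 330] y -5.0 3.14 x -2.81 z 11.3 | 315 stud 33 u [306 338] y -6.88 6.67 x -3.59 z 12.8 | 
316 tip 22 u [310 331] y -5.02 3.56 x -3.2 z 11.2 | 316 stud 33 u [305 337] y -7.36 6.21 x -4.03 z 12.7 | 
317 tip 20 u [311 330] y -4.62 3.16 x -3.66 z 11.2 | 317 stud 33 u [305 337] y -7.34 6.26 x -4.62 z 13.0 | 
318 tip 19 u [311 329] y -4.62 2.73 x -4.17 z 11.3 | 318 stud 31 u [306 336] y -6.89 5.82 x -5.08 z 13.0 | 
319 tip 18 u [311 328] y -4.61 2.31 x -4.57 z 11.2 | 319 stud 30 u [306 335] y -6.91 5.38 x -5.53 z 13.0 | 
320 tip 15 u [313 327] y -3.78 1.93 x -4.98 z 11.1 | 320 stud 28 u [307 334] y -6.47 4.99 x -6.07 z 13.1 | 
321 tip 14 u [314 327] y -3.38 1.92 x -5.46 z 11.2 | 321 stud 25 u [308 332] y -6.03 4.15 x -6.63 z 13.3 | 
322 tip 10 u [316 325] y -2.55 1.1 x -5.92 z 11.2 | 322 stud 18 u [309 326] y -5.63 1.55 x -6.91 z 13.0 | 
323 tip 4 u [319 322] y -1.33 -0.1 x -6.51 z 11.4 | 323 stud 15 u [300 323] y -9.57 0.29 x -8.22 z 14.6 | 
324 stud 2 u [300 344] y -9.51 9.32 x -10.75 z 18.3 | 
325 tip 2 u [296 349] y -10.73 10.95 x -7.63 z 11.8 | 325 stud 4 u [300 345] y -9.47 9.67 x -10.87 z 17.7 | 
see-through u 301 343
```

>>> drive_tool(series=[[0.005,-0.005,0,0,0,0,0.5],[0.005,-0.005,0.02,0,0,0,0.5],[0.005,-0.005,0.04,0,0,0,0.5],[0.005,-0.005,0.06,0,0,0,0.5],[0.005,-0.005,0.075,0,0,0,0.5],[0.005,-0.005,0.08,0,0,0,0.5],[0.005,-0.005,0.08,0,0,0,0.5]])

```text
clock: 8.05
tcp_pos: [582.7, -46.8, 87.4]
tcp_rot: [[0.951, 0.309, 0.001], [0.309, -0.951, 0.001], [0.001, -0.0, -1.0]]
ft_force: [-0.1, 0.1, -2.7]
finger_gap: 0.732
```

The underside is at about 67 mm, below the shoulder, with no contact force, so the wheel is on the axle. I continue down.

>>> drive_tool(series=[[0,0,0.03,0,0,0,0.5],[0,0,0.06,0,0,0,0.5],[0,0,0.09,0,0,0,0.5],[0,0,0.12,0,0,0,0.5],[0,0,0.14,0,0,0,0.5],[0,0,0.15,0,0,0,0.5],[0,0,0.155,0,0,0,0.5],[0,0,0.155,0,0,0,0.5]])

```text
clock: 8.85
tcp_pos: [582.8, -46.6, 65.3]
tcp_rot: [[0.951, 0.309, 0.001], [0.309, -0.951, 0.001], [0.002, -0.0, -1.0]]
ft_force: [-2.4, 0.7, 5.6]
finger_gap: 0.738
```

It is seated: TCP z 65.3 = 45 + 20.3 as at the grasp, with upward contact force. I release and lift.

>>> drive_tool(series=[[0,0,0,0,0,0,1],[0,0,0,0,0,0,1],[0,0,0,0,0,0,1],[0,0,0,0,0,0,1],[0,0,0,0,0,0,1]])

```text
clock: 9.35
tcp_pos: [582.7, -46.7, 65.1]
tcp_rot: [[0.951, 0.309, 0.001], [0.309, -0.951, 0.001], [0.001, -0.0, -1.0]]
ft_force: [-0.5, -0.1, -0.1]
finger_gap: 1.004
```

>>> drive_tool(series=[[0,0,-0.1,0,0,0,1],[0,0,-0.3,0,0,0,1],[0,0,-0.6,0,0,0,1],[0,0,-0.9,0,0,0,1],[0,0,-1,0,0,0,1],[0,0,-1,0,0,0,1]])

```text
clock: 9.95
tcp_pos: [584.3, -47.1, 220.2]
tcp_rot: [[0.951, 0.309, 0.01], [0.309, -0.951, -0.001], [0.009, 0.004, -1.0]]
ft_force: [0.1, 0.4, -0.1]
finger_gap: 1.001
```

```bash
python3 - <<'E'
from h import *
p,T,c,im,d,P=look("w_seat"); print(p,T.round(4).tolist())
xy=(580,-48.5)
tp=disc(P,d,xy,84,95,14); w=disc(P,d,xy,66,76,40); 
q=P[(d>0)&(np.hypot(P[...,0]-xy[0],P[...,1]-xy[1])<31)&(np.hypot(P[...,0]-xy[0],P[...,1]-xy[1])>15)&(P[...,2]>60)]
print('wheel top z',np.percentile(q[:,2],[5,50,95]).round(1)); print('plane',np.linalg.lstsq(np.c_[q[:,:2]-xy,np.ones(len(q))],q[:,2],rcond=None)[0].round(3))
print('narrow cap',[ ]); k=disc(P,d,(627,-239.5),22,32,26)
E
```

```text
[584.34992348 -47.13429612 220.19327893] [[0.951, 0.309, 0.0101], [0.3091, -0.951, -0.001], [0.0093, 0.004, -0.9999]]
214 mean [581.8 -48.4  87.1] circ 581.9 -48.3 6.9
3435 mean [581.2 -48.6  68.9] circ 580.2 -49.0 30.9
wheel top z [ 63.8 288.6 301.6]
plane [  5.018   1.575 168.822]
narrow cap []
1228 mean [ 627.7 -238.9   24.2] circ 627.4 -239.5 18.6
```

View pics/w_seat.png

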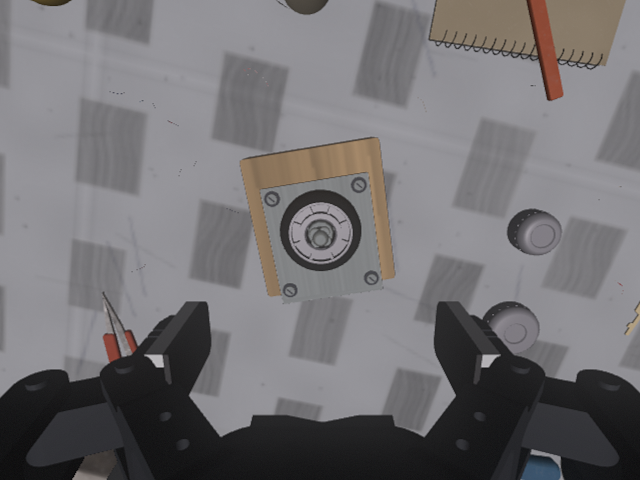

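The wheel lies flat around the stud at (320,231), and the caps are at (535,232) and (512,328). I move to above the narrow cap.

>>> drive_tool(series=[[-0.03,0.3,0,0,0,0,1],[-0.05,0.55,0,0,0,0,1],[-0.068,0.65,0,0.0013,-0.003,0,1]])

```text
clock: 10.3
tcp_pos: [602.4, -145.3, 213.0]
tcp_rot: [[0.952, 0.307, -0.012], [0.307, -0.952, 0.002], [-0.011, -0.005, -1.0]]
ft_force: [0.3, 0.1, 0.4]
finger_gap: 0.999
```

>>> drive_tool(series=[[-0.03,0.3,0.1,0,0,0,1],[-0.05,0.55,0.3,0,0,0,1],[-0.068,0.65,0.6,0,0,0,1],[-0.068,0.65,0.6,0,0,0,1],[-0.068,0.65,0.6,0,0,0,1]])

```text
clock: 10.8
tcp_pos: [619.8, -239.8, 119.2]
tcp_rot: [[0.952, 0.306, -0.018], [0.306, -0.952, 0.006], [-0.016, -0.011, -1.0]]
ft_force: [-0.5, 0.3, 0.4]
finger_gap: 0.997
```

```bash
python3 - <<'E'
from h import *
p,T,c,im,d,P=look("w_cap"); print(p.round(1),T.round(4).tolist(),manip.get_state()['dq'].round(3))
k=disc(P,d,(626.5,-239.5),22,32,26); k2=disc(P,d,(530,-263),16,26,32)
print('in tool (bias removed)',(T.T@(np.r_[k,26]-p)-[1.05,1.2,0]).round(1))
E
```

```text
[ 619.8 -239.8  119.2] [[0.9518, 0.3062, -0.0184], [0.3063, -0.9519, 0.006], [-0.0157, -0.0113, -0.9998]] [ 0.013 -0.042 -0.047 -0.005 -0.007 -0.001]
2613 mean [ 628.3 -240.1   24.3] circ 627.7 -240.1 18.6
3237 mean [ 532.4 -263.3   18.5] circ 531.0 -263.5 25.5
in tool (bias removed) [ 7.8  2.6 93.1]
```

>>> drive_tool(series=[[0.02,0.008,0.15,-0.0036,0.005,0,1],[0.047,0.015,0.35,-0.0036,0.005,0,1],[0.047,0.015,0.5,-0.0036,0.005,0,1],[0.047,0.015,0.527,-0.0036,0.005,0,1],[0.047,0.015,0.527,-0.0036,0.005,0,1],[0.047,0.015,0.527,-0.0036,0.005,0,1]])

```text
clock: 11.45
tcp_pos: [629.5, -239.7, 46.5]
tcp_rot: [[0.951, 0.308, 0.01], [0.308, -0.951, -0.005], [0.008, 0.008, -1.0]]
ft_force: [0.1, -0.3, 0.3]
finger_gap: 1.003
```

```bash
python3 - <<'E'
from h import *
p,T,c,im,d,P=look("w_cap2"); print(p.round(1),T.round(4).tolist())
k=disc(P,d,(626.5,-239.5),22,32,26)
print('in tool (bias removed)',(T.T@(np.r_[k,26]-p)-[1.05,1.2,0]).round(1))
E
```

```text
[ 629.5 -239.7   46.5] [[0.9513, 0.308, 0.0099], [0.3081, -0.9513, -0.0047], [0.0079, 0.0075, -0.9999]]
4920 mean [ 628.7 -239.8   24.3] circ 628.0 -240.1 18.9
in tool (bias removed) [-2.8 -1.4 20.5]
```

>>> drive_tool(series=[[-0.019,-0.009,0.1,0.0024,-0.0025,0,1],[-0.019,-0.009,0.2,0.0024,-0.0025,0,1],[-0.019,-0.009,0.2,0.0024,-0.0025,0,1],[-0.019,-0.009,0.2,0.0024,-0.0025,0,1],[-0.019,-0.009,0.2,0.0024,-0.0025,0,1]])

```text
clock: 12.0
tcp_pos: [626.6, -239.8, 16.3]
tcp_rot: [[0.951, 0.308, 0.0], [0.308, -0.951, 0.0], [0.0, -0.0, -1.0]]
ft_force: [-0.4, -0.5, 0.6]
finger_gap: 0.997
```

>>> drive_tool(series=[[0,0,0,0,0,0,0.25],[0,0,0,0,0,0,0.25],[0,0,0,0,0,0,0.25],[0,0,0,0,0,0,0.25],[0,0,0,0,0,0,0.25],[0,0,0,0,0,0,0.25],[0,0,0,0,0,0,0.25],[0,0,0,0,0,0,0.25],[0,0,0,0,0,0,0.25],[0,0,0,0,0,0,0.25]], grip_force=80)

```text
clock: 13.0
tcp_pos: [627.3, -240.0, 17.4]
tcp_rot: [[0.951, 0.308, 0.002], [0.308, -0.951, -0.001], [0.002, 0.001, -1.0]]
ft_force: [-0.8, -0.4, 5.7]
finger_gap: 0.45
```

>>> drive_tool(series=[[0,0,-0.2,0,0,0,0.25],[0,0,-0.4,0,0,0,0.25],[0,0,-0.7,0,0,0,0.25],[0,0,-0.78,0,0,0,0.25],[0,0,-0.78,0,0,0,0.25],[0,0,-0.78,0,0,0,0.25]])

```text
clock: 13.6
tcp_pos: [626.3, -239.6, 132.4]
tcp_rot: [[0.951, 0.308, -0.001], [0.308, -0.951, 0.0], [-0.001, -0.001, -1.0]]
ft_force: [0.3, -0.3, -1.0]
finger_gap: 0.45
```

```bash
python3 - <<'E'
from h import *
p,T,c,im,d,P=look("w_capg"); print(p.round(1),T.round(4).tolist())
Q=(P-p)@T; m=(d>0)&(abs(Q[...,1])<18.5)&(abs(Q[...,0])<26)&(Q[...,2]>-20)&(Q[...,2]<-3)
q=Q[m]; (x,y),r=cv2.minEnclosingCircle(q[:,:2].astype(np.float32)); print(len(q),'raw',x,y,r,'ztop',np.percentile(q[:,2],[5,50,95]).round(1)); print(np.percentile(q,[1,99],axis=0).round(1))
cv2.imwrite("pics/cg.png",cv2.resize(im[230:430,200:440,::-1],None,fx=3,fy=3))
E
```

```text
[ 626.3 -239.6  132.4] [[0.9515, 0.3078, -0.0008], [0.3078, -0.9515, 0.0005], [-0.0006, -0.0007, -1.0]]
8002 raw 0.3778824508190155 -0.4921298027038574 20.945247650146484 ztop [-8.7 -6.9 -4. ]
[[-14.9 -18.1 -17.4]
 [ 18.6  17.7  -3.2]]
```

View pics/cg.png

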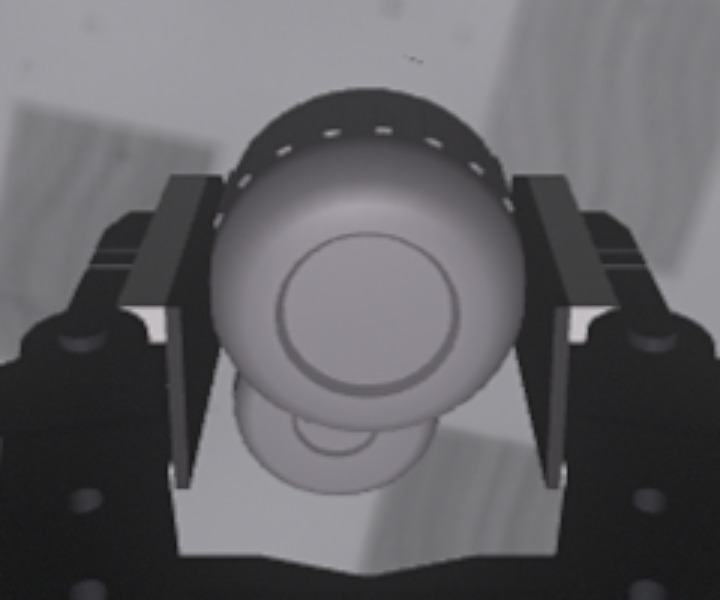

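The cap is held upright and centred, top groove at about (368,313) in the crop, and the wide cap lies below it on the table. I carry it over the axle.

>>> drive_tool(series=[[0.02,-0.25,0,0,0,0,0.25],[0.04,-0.5,0,0,0,0,0.25],[0.049,-0.656,0,0,0,0,0.25],[0.049,-0.656,0,0,0,0,0.25]])

```text
clock: 14.05
tcp_pos: [600.4, -139.8, 128.2]
tcp_rot: [[0.95, 0.311, -0.009], [0.311, -0.95, 0.005], [-0.007, -0.007, -1.0]]
ft_force: [0.2, -1.0, -0.5]
finger_gap: 0.454
```

>>> drive_tool(series=[[0.02,-0.25,0,0,0,0,0.25],[0.04,-0.5,0,0,0,0,0.25],[0.049,-0.656,0,0,0,0,0.25],[0.049,-0.656,0,0,0,0,0.25],[0.049,-0.656,0,0,0,0,0.25],[0.049,-0.656,0,0,0,0,0.25]])

```text
clock: 14.65
tcp_pos: [576.8, -45.3, 127.9]
tcp_rot: [[0.951, 0.31, -0.01], [0.31, -0.951, 0.004], [-0.008, -0.007, -1.0]]
ft_force: [0.4, -0.1, -1.4]
finger_gap: 0.447
```

>>> drive_tool(series=[[0.015,0.022,0.04,-0.0022,0.0025,0,0.25],[0.015,0.022,0.08,-0.0022,0.0025,0,0.25],[0.015,0.022,0.11,-0.0022,0.0025,0,0.25],[0.015,0.022,0.11,-0.0022,0.0025,0,0.25],[0.015,0.022,0.11,-0.0022,0.0025,0,0.25]])

```text
clock: 15.15
tcp_pos: [579.6, -47.8, 111.0]
tcp_rot: [[0.951, 0.31, -0.001], [0.31, -0.951, 0.0], [-0.001, -0.0, -1.0]]
ft_force: [-0.5, 0.5, -0.3]
finger_gap: 0.452
```

```bash
python3 - <<'E'
from h import *
s=manip.get_state(); T=np.array(s['tcp_rot']); p=np.array(s['tcp_pos'])
print(p.round(2),T.round(4).tolist(),s['ft_force'].round(1)); d=np.array([579.75,-47.75,p[2]])-p; print('shift tool mm',(T.T@d).round(2))
im,d=manip.get_image("scene"); cv2.imwrite("pics/s2.png",cv2.resize(im[170:310,280:460,::-1],None,fx=4.2,fy=4.2,interpolation=cv2.INTER_CUBIC))
E
```

```text
[579.62 -47.79 110.98] [[0.9508, 0.3097, -0.0011], [0.3097, -0.9508, 0.0001], [-0.001, -0.0004, -1.0]] [-0.5  0.5 -0.3]
shift tool mm [ 0.13  0.   -0.  ]
```

View pics/s2.png

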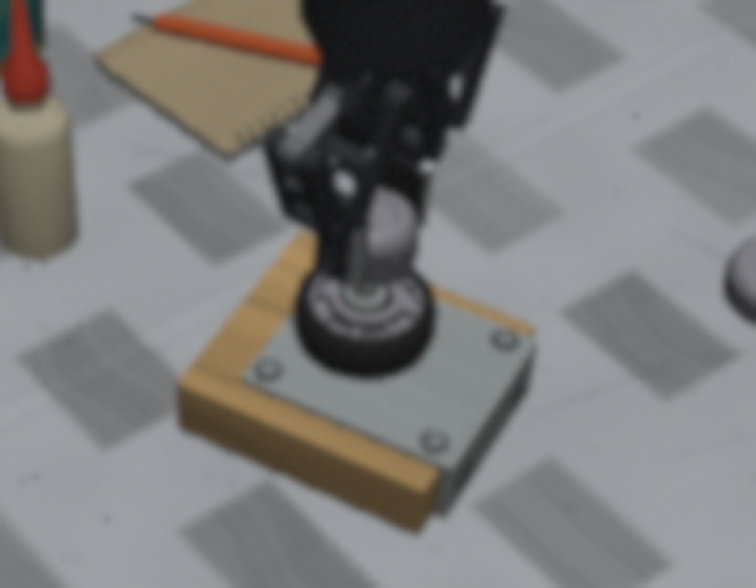

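The crop shows the wheel seated flat around (365,310) with the cap directly above the stud. I lower to just above the balls and check the force.

>>> drive_tool(series=[[0.001,0,0.02,0,0,0,0.25],[0.001,0,0.04,0,0,0,0.25],[0.001,0,0.055,0,0,0,0.25],[0.001,0,0.055,0,0,0,0.25]])

```text
clock: 15.6
tcp_pos: [579.6, -47.5, 102.5]
tcp_rot: [[0.951, 0.31, -0.001], [0.31, -0.951, 0.0], [-0.001, -0.001, -1.0]]
ft_force: [-0.1, 0.4, -0.8]
finger_gap: 0.448
```

>>> drive_tool(series=[[0,0,0.02,0,0,0,0.25],[0,0,0.04,0,0,0,0.25],[0,0,0.06,0,0,0,0.25],[0,0,0.08,0,0,0,0.25],[0,0,0.1,0,0,0,0.25],[0,0,0.11,0,0,0,0.25],[0,0,0.11,0,0,0,0.25]], grip_force=100)

```text
clock: 16.3
tcp_pos: [580.2, -47.4, 90.3]
tcp_rot: [[0.951, 0.31, 0.001], [0.31, -0.951, -0.0], [0.001, 0.0, -1.0]]
ft_force: [-7.4, 2.1, 16.4]
finger_gap: 0.434
```

>>> drive_tool(series=[[0,0,0.04,0,0,0,0.25],[-0.005,0,0.045,0,0,0,0.25],[-0.005,0,0.045,0,0,0,0.25],[-0.005,0,0.045,0,0,0,0.25],[-0.005,0,0.045,0,0,0,0.25],[-0.005,0,0.045,0,0,0,0.25]])

```text
clock: 16.9
tcp_pos: [580.3, -47.5, 90.1]
tcp_rot: [[0.951, 0.31, 0.005], [0.31, -0.951, -0.0], [0.005, 0.002, -1.0]]
ft_force: [-10.7, 2.0, 26.5]
finger_gap: 0.446
```

```bash
python3 - <<'E'
from h import *
p,T,c,im,d,P=look("w_end"); s=manip.get_state(); print(p.round(2),T.round(4).tolist(),s['ft_force'].round(1),s['finger_gap'],s['dq'].round(4))
Q=(P-p)@T; m=(d>0)&(abs(Q[...,1])<12)&(abs(Q[...,0])<12)&(Q[...,2]>-25)&(Q[...,2]<0)
print('cap top tool z',np.median(Q[m][:,2]).round(1),'world z',np.median(P[m][:,2]).round(1))
r=np.hypot(P[...,0]-581.5,P[...,1]+48.5); w=(d>0)&(r>22)&(r<30)&(P[...,2]>60)&(P[...,2]<80); print('wheel top z',np.median(P[w][:,2]).round(1),w.sum())
n,dd=manip.get_image("scene"); c=manip.get_calibration("scene"); S=cloud(c,dd)
a=S[(dd>0)&(np.hypot(S[...,0]-578,S[...,1]+47)<18)&(S[...,2]>92)&(S[...,2]<105)]; print('scene cap z',np.percentile(a[:,2],[50,95]).round(1),len(a))
b=S[(dd>0)&(np.hypot(S[...,0]-759.3,S[...,1]-20.7)<25)&(S[...,2]>20)]; print('bottle top z',b[:,2].max().round(0),b[b[:,2]>115].mean(0).round(1))
cv2.imwrite("pics/end.png",cv2.resize(np.hstack([im[230:430,200:440],n[170:290,300:444].repeat(2,0).repeat(2,1)[:200,:240]])[...,::-1],None,fx=1.6,fy=1.6,interpolation=cv2.INTER_CUBIC))
E
```

```text
[580.26 -47.46  90.15] [[0.9506, 0.3105, 0.005], [0.3105, -0.9506, -0.0004], [0.0046, 0.002, -1.0]] [-11.    1.7  26. ] 0.4449700406786097 [-0.0002 -0.0006  0.0017  0.0016 -0.0008 -0.0016]
cap top tool z -7.0 world z 97.1
wheel top z 68.3 3501
scene cap z [ 98.3 100.8] 126
bottle top z 153.0 [758.4  21.3 131. ]
```

View pics/end.png

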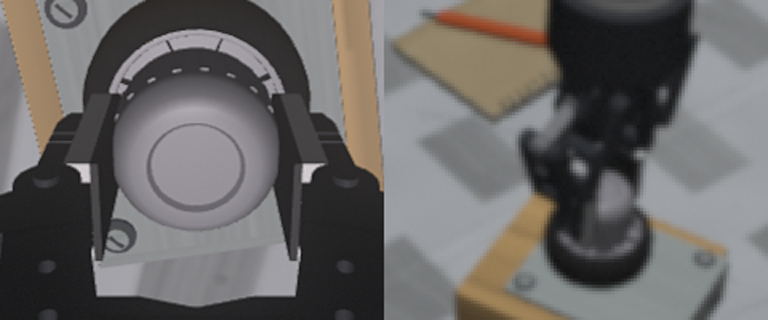

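```bash
python3 -c "
from station import manip
print(manip.sign_off())"
```

```text
the job is handed in; nothing more can be done
None
```

The wheel is down on the boss and the narrow cap is pressed past the click onto the axle's shoulder. I handed the job in at about 17 s with the fingers still holding the cap down. `sign_off` reports no verdict, so these are my last checks:

- **Wheel:** it stopped at TCP z 65.3 mm, which puts its underside at 45 mm, on the boss. The pictures show it lying flat.
- **Cap:** it stopped hard at TCP z 90.2 mm, which puts its mouth at about 72.8 mm against a shoulder at 73 mm. Raising the push from 16 to 26 N moved it only about 0.2 mm, and the cap did not slip in the grip.
- **Cap above wheel:** the wrist camera gave 28.8 mm from the wheel's top to the cap's top, where 28 mm is expected. That is within its depth error.
- **Push:** about 26 N down at the wrist, with an unwanted sideways force of about 11 N. The grip was set to 100 N. The wrist reading is the only force I had; I could not measure the cap's force on the bracket directly.
- **Oil bottle:** still upright, its top at 153 mm and in its original place.

The cameras disagreed in one respect. The wrist camera read 2 to 3 mm too far in x against the fixed cameras. I corrected for it using the fingers and the stud as seen through the wheel's bore, and both fits then went on without any side force before contact.

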